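# Tip the grinding balls out of the divided organiser

### The arm

A 6-joint arm with a two-finger parallel gripper is mounted at the origin on the work surface. World frame = base frame: x ahead of the robot, y to its left, z up, the work surface at z = 0. Lengths are in m, angles in rad, forces in N, time in s.
With the tool pointing down it reaches from about 0.325 to 0.775 m from the base axis. Payload 9.3 kg.
Tool frame: the origin (TCP) lies midway between the tips of the shut fingers; the grasp point (between the pads) lies ctrl.hold_point_z behind it (ctrl.hold_point_z is the distance from the TCP to the grasp point, in m); z points along the fingers, y is the direction in which the jaws open and shut (so a half turn about z gives the same grasp; the last joint's range is limited). The gripper opens to 85 mm and grips with 20 to 120 N. Pads are 22 mm wide; open, the fingers measure 114 mm over their backs; the gripper's body (76 mm by 85 mm) begins 54 mm behind the grasp point. The pads swing forward as they close: fully open they stand 13 mm farther back than shut.
Start: joints at [-1.281, 0.259, 0.021, 1.334, 0, 1.418], TCP at [0.236, -0.497, 0.231] pointing down, gripper open.
Joint ranges: [-3.04, 3.04], [-0.91, 1.82], [-1.04, 1.36], [-1.92, 1.95], [-1.52, 1.45], [-3.14, 3.14]. Speed limits (rad/s): [2.22, 2.22, 2.79, 3.14, 3.14, 3.14].

### API

Orientations are given as a rotation vector (axis times angle).
In Python, from bench import read_state, imaging, ctrl gives the robot as it stands. The module is installed in compiled form; this text tells all that it offers.
- The arm moves only by the shell command python3 -m pendant 'ROWS' [FORCE]. ROWS is JSON, a list of rows, each a list of 7 numbers: the shift along the world's x, y, z in cm, then the turn, a rotation vector about the world's x, y, z in degrees, then the finger opening in cm, from 0 to 8.54. In form: [[dx, dy, dz, wx, wy, wz, hand], ...]. A call has 1 to 10 rows; each row shifts and turns the commanded pose from where the row before left it; what a row does not reach is not made up. A row lasts 1/8 s, in which the tool goes at most 62.5 mm and 10.7 degrees, less where a joint would pass 70% of its speed; a pose out of reach is approached as far as the arm can. A call with a gripper value outside its range is refused whole. The fingers move at their own pace and stop on an object; FORCE is the grip in N (left out, the last holds). Time passes only in rows, so rows that do not move let the fingers close. It gives the time, the measured TCP pose, the force and the opening at its end, in the units of the state.
- read_state(): the state, without advancing time (a new reading comes with each control period).
- imaging.grab_frame(name): name is "scene" or "side" or "wrist"; returns a dict with "color" (400x640x3 uint8, blue, green, red), "camera_matrix" (3x3 intrinsics, pixels), "k1" (the pictures are not rectified: a ray, as slopes to the right and down, at radius r is drawn at 1 + k1 r^2 times it, then the intrinsics apply), "extrinsics" (4x4, takes a point from camera to world coordinates). Camera axes: x right, y down, z forward; pixel columns grow to the right and rows downward; lengths in m; the calibration is good to about 2 mm. A picture is of the moment at which its call begins. There is no depth.
- ctrl.sign_off(): hands the job in, once; it reports no verdict.
The state is a dict: "t": time; "q": joint angles; "joint_vel": joint speeds; "joint_efforts": joint torques, N m; "eef_pos": TCP position; "tool_rot": TCP orientation; "ft_force": force on the tool from outside, world axes, zero at the start; "wrist_torque": the same for the moment, N m; "grip_width": finger opening in m.
Only numpy, scipy, OpenCV 4.12 (cv2) and the standard library are available. Lean on these libraries where they do the work, as an engineer would, in place of code of your own. Each camera call takes 0.05 s, during which the arm holds its last target. There are 200 camera calls.

### The job

Tip the two large steel balls, and nothing else, out of the divided organiser into the catch pan: push its upright handle so that the tray leans to the balls' own corner, feel it gently right up against its stop without forcing it, and hold it against the stop until both have rolled out. Then let the tray come back level. Do not touch the balls, and leave the things around the pan where they are.

Things in the scene. Friction and masses are not known exactly. Their poses are not given: they have to be found in the camera images.
- pan: Square shallow aluminium catch pan, 320 x 320 mm, fixed to the table; floor 4 mm thick, rim 34 mm high. Origin: centre of its underside, on the table; x and y along its sides. A post at its centre carries the organiser on a two-axis pivot 95 mm above the table.
- organiser: Blue plastic divided tray, 152 x 152 mm, on the pivot over the pan's centre. Origin: on the pivot, 95 mm above the table; x, y along its sides, parallel to the pan's; z up. Floor top at z = 10 mm. Outer walls and a cross of two dividers (along x and y) are 4 mm thick and 25 mm high above the floor: four compartments, centred at (+-37, +-37) mm, each with a pouring lip at its outer corner.
- lip (a point): Top of the floor at the tray's outer corner (76, 76, 10) mm in the organiser's frame; the other three corners are alike. At each corner the walls stop 31 mm short, and a sill 1.5 mm high lies across the opening, just inside the corner. The large balls climb the sill when the tray leans a little over 30 degrees towards that corner.
- pivot (a point): The pivot, 95 mm above the table. The tray can lean any way about it. Springs keep it level (it leans up to 0.08 rad under its load) and bring it back when let go. A set collar on the post under the tray is its hard stop, the same in all directions; it is set differently each time, to a lean between 34 and 46 degrees, and can only be found by feel.
- handle (a point): Point on the axis of the tray's upright steel rod handle, at (0, 0, 80) mm in the organiser's frame. Rod 14 mm in diameter, clear from 35 to 132 mm above the pivot. Pushed sideways it tips the tray that way. A level push at this height meets the stop after 50 to 85 mm; before that the rod resists more and more, up to 4 to 10 N; at the stop the force rises sharply.
- knob (a point): Centre of the black ball knob, 26 mm in diameter, on top of the handle, at (0, 0, 145) mm in the organiser's frame.
- ball_a_center (a point): Large plain steel grinding ball, 20 mm in diameter, about 33 g: one of the two that are to be tipped out. Both lie in the same compartment; which one differs from start to start. Point: its centre.
- ball_b_center (a point): Large plain steel grinding ball, 20 mm in diameter, about 33 g: one of the two that are to be tipped out. Both lie in the same compartment; which one differs from start to start. Point: its centre.
- bead_a_center (a point): Smaller steel ball, 14 mm in diameter; stays in the organiser. Point: its centre.
- bead_b_center (a point): Smaller steel ball, 14 mm in diameter; stays in the organiser. Point: its centre.
- bar_a_center (a point): White stirring bar, rod with round ends, 10 mm in diameter, about 28 mm long; stays in the organiser. Point: its centre.
- bar_b_center (a point): White stirring bar, rod with round ends, 10 mm in diameter, about 28 mm long; stays in the organiser. Point: its centre.
- stopper_a_center (a point): Dark rubber stopper, 16 mm across the top, 17 mm high; stays in the organiser. Point: its centre, half-way up.
- stopper_b_center (a point): Dark rubber stopper, 16 mm across the top, 17 mm high; stays in the organiser. Point: its centre, half-way up.
- mug: Bystander: white mug, 110 mm in diameter, 110 mm high, handle to its +y. Origin: centre of its underside.
- bottle_tall: Bystander: bottle in foil, 64 mm in diameter, 125 mm high. Origin: centre of its underside.
- bottle_short: Bystander: glass jar, 56 mm in diameter, 85 mm high. Origin: centre of its underside.
- vial: Bystander: small capped vial, 28 mm in diameter, 50 mm high, close beside the pan. Origin: centre of its underside.
- tip_box: Bystander: blue tip box, 120 x 85 mm, about 69 mm high. Origin: centre of its underside.
- tube_rack: Bystander: white rack of clear tubes, 100 x 220 mm, about 85 mm high. Origin: centre of its underside.

How it is judged:
On the way:
1. with the tray held against its stop, both large balls are down in the pan (contact force between pan and organiser above 1.5 N and height (world z) of each of ball_a_center, ball_b_center below 0.03 m), for 0.2 s.
At the end, for the whole second after the job is handed in: Both 20 mm balls lie in the catch pan (centre inside its outline and less than 30 mm above the table); the two small balls, two stirring bars and two stoppers are still in the organiser; the organiser is at rest within 0.12 rad of level (x of ball_a_center in the frame of pan between -0.16 and 0.16 m and y of ball_a_center in the frame of pan between -0.16 and 0.16 m and height (world z) of each of ball_a_center, ball_b_center below 0.03 m and x of ball_b_center in the frame of pan between -0.16 and 0.16 m and y of ball_b_center in the frame of pan between -0.16 and 0.16 m and z of each of bead_a_center, bead_b_center, bar_a_center, bar_b_center, stopper_a_center, stopper_b_center in the frame of organiser above 0.008 m and angle between organiser's own z axis and vertical below 0.12 rad and angular speed of organiser below 0.2 rad/s); the robot touches nothing.
It fails at once if the robot pushes the organiser with more than 35 N (contact force between any of the fingers, the arm and organiser above 35 N).
It fails at once if the robot touches a large ball (contact force between any of the fingers, the arm and ball_a above 0.3 N or contact force between any of the fingers, the arm and ball_b above 0.3 N).
It fails at once if a thing around the pan is moved more than 40 mm or tipped over (distance of any of mug, bottle_tall, bottle_short, vial, tip_box, tube_rack from where it was at the start of the episode above 0.04 m or angle between any of mug, bottle_tall, bottle_short, vial, tip_box, tube_rack's own z axis and vertical above 0.5 rad).
It also fails if it takes over 38 s, if anything falls off the work surface, if the arm or the gripper's body presses on something with over 40 N, if the wrist force passes 120 N, or if a joint passes its speed limit or range.

## Working session

There is one attempt and no reset: what is moved stays moved. The work goes in short steps, Python scripts to look and compute and a shell command to move; the robot and the scene stay as the last step left them, time stands still between calls to the robot, and variables do not carry over. Pictures are saved under pics/ and viewed, about 8 in all and at most 12, crops included, and the job is handed in when it is done.

```bash
mkdir -p pics
cat > h.py <<'E'
import numpy as np, cv2, json
from bench import read_state, imaging, ctrl
def grab(n,f):
    d=imaging.grab_frame(n); cv2.imwrite(f"pics/{f}.png",d["color"])
    np.savez(f"pics/{f}.npz",K=d["camera_matrix"],k1=d["k1"],E=d["extrinsics"]); return d
def ray(f,u,v):
    z=np.load(f"pics/{f}.npz");K=z["K"];E=z["E"]
    p=cv2.undistortPoints(np.array([[[u,v]]],float),K,np.array([float(z["k1"]),0,0,0]))[0,0]
    return E[:3,3],E[:3,:3]@np.array([p[0],p[1],1.])
def onz(f,u,v,h):
    o,d=ray(f,u,v); return o+d*(h-o[2])/d[2]
def proj(f,P):
    z=np.load(f"pics/{f}.npz");Ei=np.linalg.inv(z["E"])
    return cv2.projectPoints(np.array(P,float).reshape(-1,1,3),cv2.Rodrigues(Ei[:3,:3])[0],Ei[:3,3],z["K"],np.array([float(z["k1"]),0,0,0]))[0][:,0]
E
python3 -c "
from h import *
for n in ('scene','side','wrist'): grab(n,n+'0'); print(n,np.load(f'pics/{n}0.npz')['E'].round(2).tolist())
print(read_state(),ctrl.hold_point_z)"
```

```text
scene [[-0.4, 0.77, -0.49, 1.23], [0.92, 0.34, -0.21, 0.31], [0.0, -0.53, -0.85, 1.38], [0.0, 0.0, 0.0, 1.0]]
side [[-0.97, -0.12, 0.19, 0.19], [-0.22, 0.59, -0.78, 1.33], [-0.02, -0.8, -0.6, 1.19], [0.0, 0.0, 0.0, 1.0]]
wrist [[0.43, -0.86, -0.27, 0.3], [-0.9, -0.41, -0.12, -0.46], [-0.0, 0.29, -0.96, 0.37], [0.0, 0.0, 0.0, 1.0]]
{'t': 0.15, 'q': array([-1.28060494e+00,  2.59095898e-01,  2.09420084e-02,  1.33369073e+00,
       -3.07061051e-05,  1.41823243e+00]), 'joint_vel': array([-0.00086758,  0.00111474,  0.0025969 ,  0.00031828,  0.00112008,
        0.00119439]), 'joint_efforts': array([ 3.27004062e-03, -5.55972469e+01,  3.44660997e+01,  1.14026887e-02,
       -1.98288026e-04,  1.71699992e-05]), 'eef_pos': array([ 0.23558284, -0.49676432,  0.23078943]), 'tool_rot': array([-3.06390662e+00, -6.89582447e-01,  1.61288328e-04]), 'ft_force': array([-0.00423432,  0.23982101, -0.6453932 ]), 'wrist_torque': array([-0.0369311 , -0.02332424, -0.04777427]), 'grip_width': 0.08511725727785037} 0.0187
```

View pics/scene0.png

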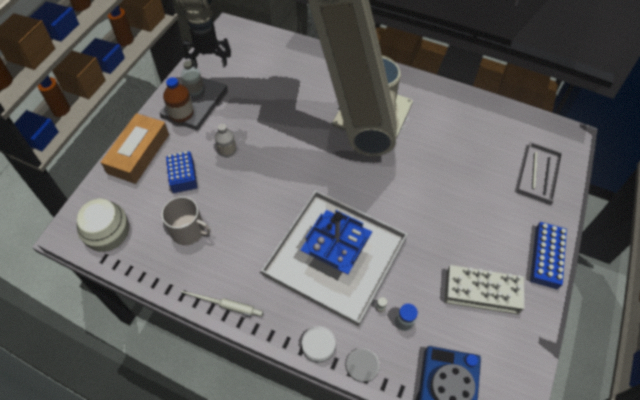

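View pics/side0.png

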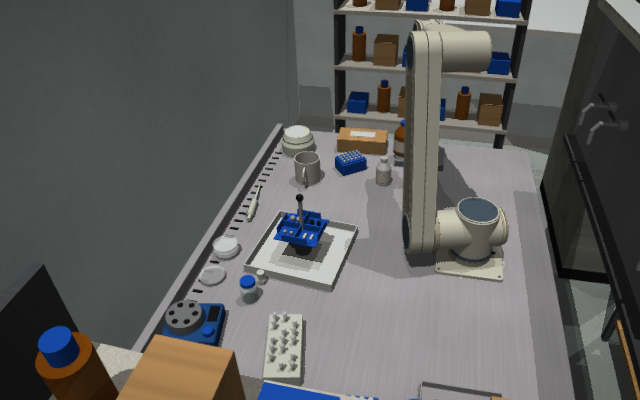

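The scene view shows the pan with rim corners at about (317,195), (406,237), (360,320) and (263,268), and the blue tray near (337,240). In the side view the knob is at (299,198). Next I'll compute the pan's position and crop both views.

```bash
python3 -c "
from h import *
C=np.array([onz('scene0',*p,.034) for p in [(317,195),(406,237),(360,320),(263,268)]]);print(C.round(3),C.mean(0).round(3),np.linalg.norm(C-np.roll(C,1,0),axis=1).round(3))
for i in range(4): d=C[(i+1)%4]-C[i];print(np.degrees(np.arctan2(d[1],d[0])).round(1))
o1,d1=ray('side0',299,198)
c=C.mean(0)
k=[c[0],c[1],.24]
print(onz('side0',299,198,.24),proj('scene0',[k]),proj('side0',[k]))
for n,(u,v) in (('mug',(182,232)),('bott',(225,148)),('vial',(382,307)),('jar',(407,322)),('tipbox',(181,182))):print(n,onz('scene0',u,v,0).round(3))
a=cv2.resize(cv2.imread('pics/scene0.png')[200:280,290:385],None,fx=6,fy=6,interpolation=2)
b=cv2.resize(cv2.imread('pics/side0.png')[185:265,260:340],None,fx=4,fy=4,interpolation=2)
cv2.imwrite('pics/c1.png',a)
"
```

```text
[[ 0.428 -0.033  0.034]
 [ 0.458  0.273  0.034]
 [ 0.756  0.24   0.034]
 [ 0.722 -0.075  0.034]] [0.591 0.101 0.034] [0.297 0.307 0.299 0.316]
84.4
-6.4
-96.0
171.8
[0.58698781 0.09644627 0.24      ] [[339.45589716 217.48516889]] [[297.44847435 198.67391313]]
mug [ 0.704 -0.372 -0.   ]
bott [ 0.359 -0.41   0.   ]
vial [0.682 0.281 0.   ]
jar [0.697 0.362 0.   ]
tipbox [ 0.543 -0.475  0.   ]
```

View pics/c1.png

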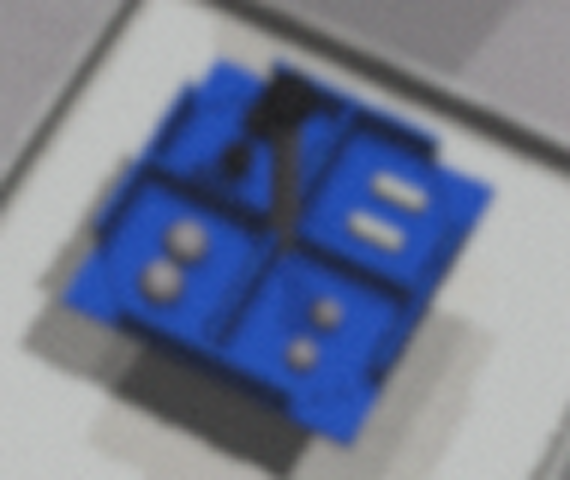

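The large balls are at crop (187,240) and (161,282), in the compartment on the image's left. That compartment faces the pan corner at about (0.72,-0.075). The beads are in the bottom compartment, the bars in the right one and the stoppers at the top.

```bash
python3 -c "
from h import *
from scipy.spatial.transform import Rotation as R
T=np.array([onz('scene0',290+x/6,200+y/6,.105) for x,y in [(220,62),(490,190),(352,445),(65,300)]]);print(T.round(3),T.mean(0).round(3))
for a,b in((0,2),(1,3)): d=T[b]-T[a];print('diag',np.linalg.norm(d),np.degrees(np.arctan2(d[1],d[0])))
pts={}
for f,(x0,x1,y0,y1) in (('scene0',(328,348,208,224)),('side0',(292,306,190,205))):
    im=cv2.imread(f'pics/{f}.png')[y0:y1,x0:x1].max(2); m=(im<60).astype(np.uint8)
    n,l,s,c=cv2.connectedComponentsWithStats(m); i=1+s[1:,4].argmax(); pts[f]=c[i]+[x0,y0]; print(f,pts[f],s[i])
A=[];B=[]
for f,p in pts.items():
    o,d=ray(f,*p);d/=np.linalg.norm(d);P=np.eye(3)-np.outer(d,d);A.append(P);B.append(P@o)
X=np.linalg.solve(sum(A),sum(B));print('knob',X,[ (proj(f,[X])[0]-p).round(1) for f,p in pts.items()])
M=R.from_rotvec(read_state()['tool_rot']).as_matrix();print(M.round(3)); print('tool x',np.degrees(np.arctan2(M[1,0],M[0,0])),'tool y',np.degrees(np.arctan2(M[1,1],M[0,1])))
"
```

```text
[[0.508 0.033 0.105]
 [0.522 0.179 0.105]
 [0.671 0.167 0.105]
 [0.657 0.017 0.105]] [0.589 0.099 0.105]
diag 0.21165451278258565 39.552905465675806
diag 0.21019981813733832 -50.09771912395001
scene0 [336.73684211 217.77631579] [ 4  5 11 11 76]
side0 [299.14893617 198.08510638] [ 4  4  7 11 47]
knob [0.58964873 0.09245758 0.23461055] [array([-0.2, -0.8]), array([-0.5,  0.4])]
[[ 0.904  0.428 -0.   ]
 [ 0.428 -0.904  0.001]
 [ 0.    -0.001 -1.   ]]
tool x 25.36800579453896 tool y -64.6319865151089
```

Everything agrees: the pivot is at about (0.590, 0.100) and the diagonal points along -51°, so the push direction is u = (0.629, -0.777). I'll go high behind the handle and turn the tool by +104°. The fingers stay about 1 cm apart so the rod nests between them.

```bash
python3 -m pendant '[[0,0,5,0,0,4,1],[1.5,3.5,5,0,0,8,1],[2.2,5,1,0,0,8,1],[2.2,5,0,0,0,8,1],[2.2,5,0,0,0,8,1],[2.2,5,0,0,0,8,1],[2.2,5,0,0,0,8,1],[2.2,5,0,0,0,8,1],[2.2,5,0,0,0,8,1],[2.2,5,0,0,0,8,1]]' 40
python3 -m pendant '[[2.2,5,0,0,0,8,1],[2.2,5,0,0,0,8,1],[2.2,5,0,0,0,8,1],[2.2,4,0,0,0,4,1],[0,0,0,0,0,0,1]]'
```

```text
t: 1.4
eef_pos: [0.4269, -0.0604, 0.341]
tool_rot: [1.985, 2.435, 0.0]
ft_force: [0.5, -0.9, 0.1]
grip_width: 0.0102
t: 2.02
eef_pos: [0.5153, 0.1303, 0.3397]
tool_rot: [-1.337, -2.841, 0.001]
ft_force: [-0.6, -1.2, -1.1]
grip_width: 0.0102
```

```bash
python3 -m pendant '[[1,1.7,-2,-7,-5.5,0,1],[1.3,1.7,-3,-7,-5.5,0,1],[0,0,-4,-5.4,-4.7,0,1],[0,0,-4,0,0,0,1],[0,0,-3.3,0,0,0,1],[0,0,0,0,0,0,1],[0,0,0,0,0,0,1]]'
python3 -c "
from h import *
from scipy.spatial.transform import Rotation as R
grab('scene','scene1');grab('side','side1');s=read_state();print(s['eef_pos'],s['ft_force'],s['q']);print(R.from_rotvec(s['tool_rot']).as_matrix().round(3))
e=s['eef_pos'];u=np.array([.629,-.777]);d=np.array([.590,.100])-e[:2];print('along',d@u,'lateral(left+)',u[0]*d[1]-u[1]*d[0])
a=cv2.resize(cv2.imread('pics/scene1.png')[150:290,270:410],None,fx=4,fy=4);b=cv2.resize(cv2.imread('pics/side1.png')[150:290,230:280+50],None,fx=2,fy=4)
b=cv2.resize(cv2.imread('pics/side1.png')[150:290,260:320],None,fx=4,fy=4)
cv2.imwrite('pics/c2.png',np.hstack([a,b]))"
```

```text
t: 2.9
eef_pos: [0.5381, 0.1614, 0.1795]
tool_rot: [1.173, 2.472, -0.262]
ft_force: [-0.3, -0.0, 0.5]
grip_width: 0.01
[0.53838444 0.16169963 0.1797942 ] [-0.26746659 -0.4661719  -0.80537088] [ 0.35266996  0.23210348 -0.22392991  0.96399857 -0.41126828  1.20707793]
[[-0.573  0.775  0.267]
 [ 0.702  0.633 -0.328]
 [-0.423 -0.    -0.906]]
along 0.08040680416729491 lateral(left+) 0.0012962236618995343
```

View pics/c2.png

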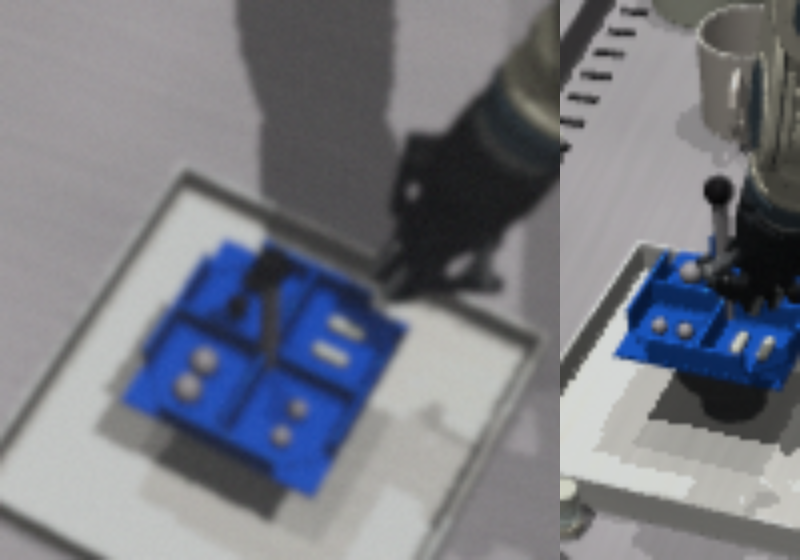

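The tray is clear of the gripper, and the fingers stand about 80 mm behind the rod and are in line with it. Now I'll approach.

```bash
python3 -m pendant '[[1.26,-1.55,-0.4,0,0,0,1],[1.26,-1.55,0,0,0,0,1],[0.63,-0.78,0,0,0,0,1],[0.31,-0.39,0,0,0,0,1],[0.31,-0.39,0,0,0,0,1],[0.31,-0.39,0,0,0,0,1],[0,0,0,0,0,0,1]]'
python3 -m pendant '[[0.31,-0.39,0,0,0,0,1],[0.31,-0.39,0,0,0,0,1],[0.31,-0.39,0,0,0,0,1],[0.31,-0.39,0,0,0,0,1],[0,0,0,0,0,0,1]]'
```

```text
t: 3.88
eef_pos: [0.5784, 0.1113, 0.174]
tool_rot: [1.172, 2.474, -0.263]
ft_force: [0.1, -0.4, -0.3]
grip_width: 0.0099
t: 4.5
eef_pos: [0.5909, 0.0954, 0.1739]
tool_rot: [1.172, 2.474, -0.263]
ft_force: [-1.4, 0.8, 0.1]
grip_width: 0.0102
```

```bash
python3 -m pendant '[[0.31,-0.39,0,0,0,0,1],[0.31,-0.39,0,0,0,0,1],[0.31,-0.39,0,0,0,0,1],[0.31,-0.39,0,0,0,0,1],[0,0,0,0,0,0,1]]'
python3 -c "
from h import *
grab('scene','scene2');grab('side','side2')
a=cv2.resize(cv2.imread('pics/scene2.png')[150:290,270:410],None,fx=4,fy=4)
b=cv2.resize(cv2.imread('pics/side2.png')[150:290,250:310],None,fx=4,fy=4)
cv2.imwrite('pics/c3.png',np.hstack([a,b]))"
```

```text
t: 5.12
eef_pos: [0.6031, 0.0799, 0.1737]
tool_rot: [1.172, 2.474, -0.263]
ft_force: [-2.7, 3.6, -2.6]
grip_width: 0.0099
```

View pics/c3.png

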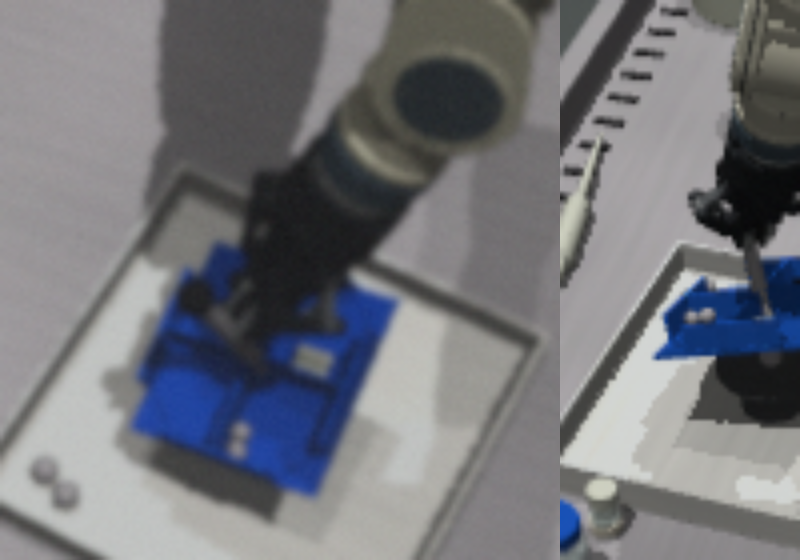

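Both large balls are already in the pan, at crop (43,470) and (66,493). The beads and bars are still in the tray. Next I feel for the stop in small steps.

```bash
for i in 1; do python3 -m pendant '[[0.19,-0.23,0,0,0,0,1],[0.19,-0.23,0,0,0,0,1],[0,0,0,0,0,0,1]]'; done
python3 -m pendant '[[0.19,-0.23,0,0,0,0,1],[0,0,0,0,0,0,1]]'
```

```text
t: 5.6
eef_pos: [0.6068, 0.0757, 0.1739]
tool_rot: [1.172, 2.474, -0.263]
ft_force: [-3.0, 2.6, -2.4]
grip_width: 0.0102
t: 5.85
eef_pos: [0.6087, 0.0734, 0.1739]
tool_rot: [1.171, 2.474, -0.263]
ft_force: [-3.3, 3.7, -1.7]
grip_width: 0.0103
```

```bash
python3 -m pendant '[[0.19,-0.23,0,0,0,0,1],[0,0,0,0,0,0,1]]'
python3 -m pendant '[[0.19,-0.23,0,0,0,0,1],[0,0,0,0,0,0,1]]'
```

```text
t: 6.1
eef_pos: [0.6106, 0.0712, 0.174]
tool_rot: [1.171, 2.474, -0.263]
ft_force: [-3.8, 3.9, -1.8]
grip_width: 0.0099
t: 6.35
eef_pos: [0.6125, 0.0689, 0.1739]
tool_rot: [1.171, 2.474, -0.263]
ft_force: [-4.4, 4.1, -1.5]
grip_width: 0.0102
```

```bash
python3 -m pendant '[[0.19,-0.23,0,0,0,0,1],[0,0,0,0,0,0,1]]'
```

```text
t: 6.6
eef_pos: [0.6143, 0.0667, 0.1739]
tool_rot: [1.171, 2.475, -0.263]
ft_force: [-4.1, 4.2, -2.4]
grip_width: 0.0098
```

```bash
python3 -m pendant '[[0.19,-0.23,0,0,0,0,1],[0,0,0,0,0,0,1]]'
python3 -m pendant '[[0.13,-0.16,0,0,0,0,1],[0,0,0,0,0,0,1]]'
```

```text
t: 6.85
eef_pos: [0.6162, 0.0644, 0.1739]
tool_rot: [1.171, 2.475, -0.262]
ft_force: [-4.6, 5.4, -1.4]
grip_width: 0.01
t: 7.1
eef_pos: [0.6174, 0.0629, 0.1739]
tool_rot: [1.171, 2.475, -0.262]
ft_force: [-4.4, 5.1, -2.8]
grip_width: 0.01
```

```bash
python3 -m pendant '[[0.13,-0.16,0,0,0,0,1],[0,0,0,0,0,0,1]]'
```

```text
t: 7.35
eef_pos: [0.6188, 0.0613, 0.1739]
tool_rot: [1.171, 2.475, -0.262]
ft_force: [-5.4, 5.7, -0.8]
grip_width: 0.0097
```

```bash
python3 -m pendant '[[0.13,-0.16,0,0,0,0,1],[0,0,0,0,0,0,1]]'
```

```text
t: 7.6
eef_pos: [0.6201, 0.0597, 0.174]
tool_rot: [1.171, 2.474, -0.262]
ft_force: [-4.5, 5.5, -0.4]
grip_width: 0.0097
```

```bash
python3 -m pendant '[[0.13,-0.16,0,0,0,0,1],[0,0,0,0,0,0,1]]'
```

```text
t: 7.85
eef_pos: [0.6213, 0.0581, 0.1739]
tool_rot: [1.171, 2.475, -0.262]
ft_force: [-3.9, 4.8, -0.3]
grip_width: 0.0101
```

```bash
python3 -m pendant '[[0.13,-0.16,0,0,0,0,1],[0,0,0,0,0,0,1]]'
```

```text
t: 8.1
eef_pos: [0.6227, 0.0565, 0.174]
tool_rot: [1.171, 2.475, -0.262]
ft_force: [-6.0, 5.1, -1.2]
grip_width: 0.0104
```

```bash
python3 -m pendant '[[0.13,-0.16,0,0,0,0,1],[0,0,0,0,0,0,1]]'
```

```text
t: 8.35
eef_pos: [0.624, 0.0549, 0.1741]
tool_rot: [1.171, 2.474, -0.262]
ft_force: [-5.1, 5.6, -1.5]
grip_width: 0.0099
```

```bash
python3 -m pendant '[[0.13,-0.16,0,0,0,0,1],[0,0,0,0,0,0,1]]'
```

```text
t: 8.6
eef_pos: [0.6252, 0.0534, 0.174]
tool_rot: [1.171, 2.475, -0.262]
ft_force: [-6.1, 5.3, 0.0]
grip_width: 0.0097
```

```bash
python3 -m pendant '[[0.13,-0.16,0,0,0,0,1],[0,0,0,0,0,0,1]]'
```

```text
t: 8.85
eef_pos: [0.6265, 0.0517, 0.174]
tool_rot: [1.171, 2.475, -0.262]
ft_force: [-4.1, 5.4, -0.1]
grip_width: 0.0102
```

```bash
python3 -c "
from h import *
grab('scene','scene3');grab('side','side3')
a=cv2.resize(cv2.imread('pics/scene3.png')[150:290,270:410],None,fx=4,fy=4)
b=cv2.resize(cv2.imread('pics/side3.png')[150:290,260:320],None,fx=4,fy=4)
cv2.imwrite('pics/c4.png',np.hstack([a,b]))"
```

```text
(no output)
```

View pics/c4.png

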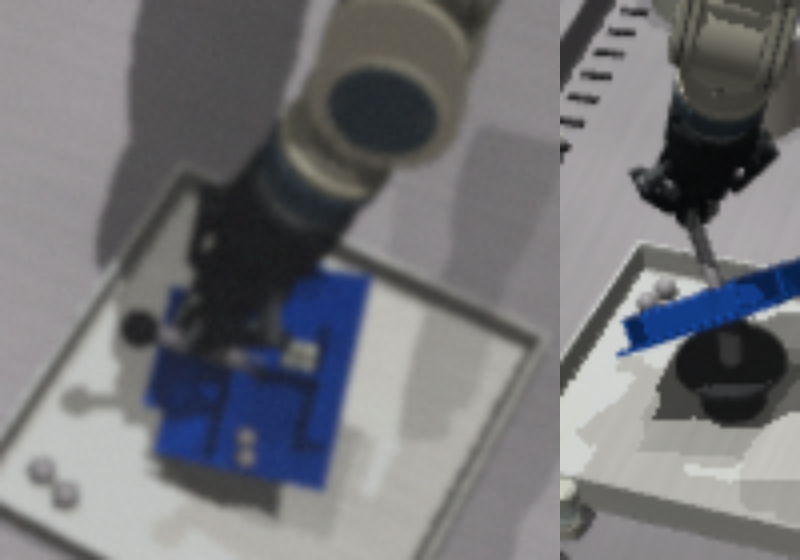

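The handle is being pushed the right way: the knob is at crop (138,328), and the balls are still in the pan. I'll estimate the lean from the knob.

```bash
python3 -c "
from h import *
for az in(-46,-51,-56):
  for t in(36,40,44,48):
    a=np.radians(az);th=np.radians(t);P=[.59+.145*np.sin(th)*np.cos(a),.1+.145*np.sin(th)*np.sin(a),.095+.145*np.cos(th)]
    print(az,t,((proj('scene3',[P])[0]-[270,150])*4).round())
"; python3 -m pendant '[[0.13,-0.16,0,0,0,0,1],[0,0,0,0,0,0,1]]'
```

```text
-46 36 [154. 328.]
-46 40 [143. 337.]
-46 44 [132. 345.]
-46 48 [122. 353.]
-51 36 [151. 319.]
-51 40 [139. 326.]
-51 44 [128. 334.]
-51 48 [118. 342.]
-56 36 [148. 309.]
-56 40 [136. 316.]
-56 44 [125. 322.]
-56 48 [115. 329.]
t: 9.2
eef_pos: [0.6279, 0.0502, 0.1741]
tool_rot: [1.171, 2.474, -0.262]
ft_force: [-5.1, 5.2, -0.4]
grip_width: 0.0099
```

The lean is about 40° along the intended diagonal, so the stop is at most 6° further, roughly 15 mm.

```bash
python3 -m pendant '[[0.13,-0.16,0,0,0,0,1],[0,0,0,0,0,0,1]]'
```

```text
t: 9.45
eef_pos: [0.6292, 0.0486, 0.1741]
tool_rot: [1.171, 2.474, -0.262]
ft_force: [-4.9, 4.9, 0.2]
grip_width: 0.0101
```

```bash
python3 -m pendant '[[0.13,-0.16,0,0,0,0,1],[0,0,0,0,0,0,1]]'
```

```text
t: 9.7
eef_pos: [0.6305, 0.047, 0.1741]
tool_rot: [1.171, 2.475, -0.262]
ft_force: [-5.3, 6.0, -0.1]
grip_width: 0.0105
```

```bash
python3 -m pendant '[[0.13,-0.16,0,0,0,0,1],[0,0,0,0,0,0,1]]'
```

```text
t: 9.95
eef_pos: [0.6317, 0.0455, 0.1741]
tool_rot: [1.171, 2.475, -0.262]
ft_force: [-5.5, 6.3, -0.3]
grip_width: 0.0098
```

```bash
python3 -m pendant '[[0.13,-0.16,0,0,0,0,1],[0,0,0,0,0,0,1]]'
```

```text
t: 10.2
eef_pos: [0.6328, 0.0442, 0.174]
tool_rot: [1.171, 2.476, -0.261]
ft_force: [-7.6, 8.2, 0.0]
grip_width: 0.0099
```

```bash
python3 -m pendant '[[0.13,-0.16,0,0,0,0,1],[0,0,0,0,0,0,1]]'
```

```text
t: 10.45
eef_pos: [0.6339, 0.0429, 0.1741]
tool_rot: [1.17, 2.476, -0.261]
ft_force: [-8.1, 10.7, 3.1]
grip_width: 0.0101
```

```bash
python3 -m pendant '[[0.13,-0.16,0,0,0,0,1],[0,0,0,0,0,0,1]]'
```

```text
t: 10.7
eef_pos: [0.635, 0.0419, 0.1741]
tool_rot: [1.17, 2.477, -0.26]
ft_force: [-10.5, 12.8, 4.3]
grip_width: 0.0097
```

The force rose sharply from 8 N to 17 N over 6 mm and the TCP began to lag, so this is the stop. I'll hold here and look.

```bash
python3 -m pendant '[[0,0,0,0,0,0,1],[0,0,0,0,0,0,1],[0,0,0,0,0,0,1],[0,0,0,0,0,0,1],[0,0,0,0,0,0,1],[0,0,0,0,0,0,1]]'
python3 -c "
from h import *
grab('scene','scene4');grab('side','side4')
a=cv2.resize(cv2.imread('pics/scene4.png')[150:290,270:410],None,fx=4,fy=4)
b=cv2.resize(cv2.imread('pics/side4.png')[150:290,260:320],None,fx=4,fy=4)
cv2.imwrite('pics/c5.png',np.hstack([a,b]))
for p in((41,470),(66,493)):print(onz('scene4',270+p[0]/4,150+p[1]/4,.014))"
```

```text
t: 11.45
eef_pos: [0.6349, 0.0419, 0.1741]
tool_rot: [1.17, 2.477, -0.26]
ft_force: [-10.1, 13.4, 3.6]
grip_width: 0.01
[ 0.69271052 -0.03508006  0.014     ]
[ 0.70194363 -0.01034811  0.014     ]
```

View pics/c5.png

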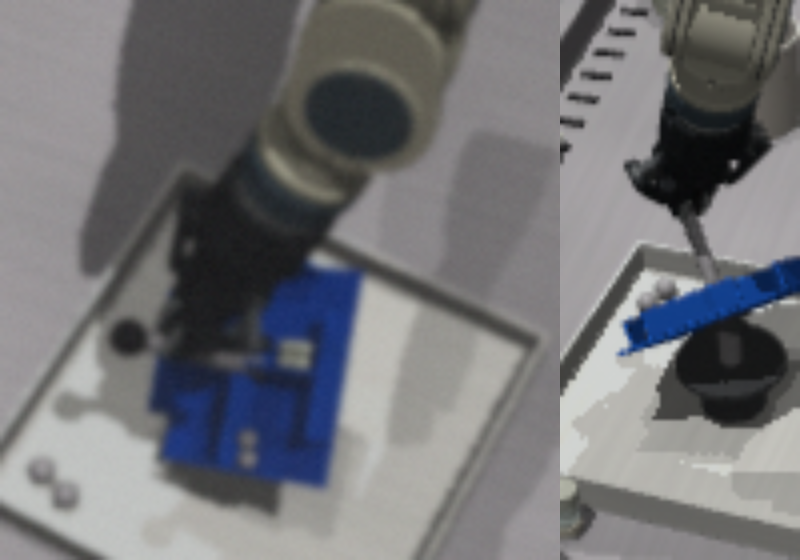

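Both balls are at about (0.69..0.70, -0.035..-0.010), inside the pan corner, and the tray is at its stop. I'll ease back slowly so the tray follows the fingers.

```bash
python3 -m pendant '[[-0.25,0.31,0,0,0,0,1],[-0.38,0.47,0,0,0,0,1],[-0.44,0.54,0,0,0,0,1],[-0.44,0.54,0,0,0,0,1],[-0.44,0.54,0,0,0,0,1],[-0.44,0.54,0,0,0,0,1],[-0.44,0.54,0,0,0,0,1],[-0.44,0.54,0,0,0,0,1],[-0.38,0.47,0,0,0,0,1],[-0.38,0.47,0,0,0,0,1]]'
python3 -m pendant '[[-0.38,0.47,0,0,0,0,1],[-0.31,0.39,0,0,0,0,1],[-0.31,0.39,0,0,0,0,1],[-0.31,0.39,0,0,0,0,1],[-0.31,0.39,0,0,0,0,1],[-0.63,0.78,0,0,0,0,1],[-1.3,1.6,0,0,0,0,1],[-1.9,2.3,0,0,0,0,1],[-1.9,2.3,1,0,0,0,1],[0,0,4,0,0,0,1]]'
python3 -m pendant '[[0,0,5,0,0,0,1],[0,0,4,0,0,0,1],[0,0,0,0,0,0,1],[0,0,0,0,0,0,1],[0,0,0,0,0,0,1],[0,0,0,0,0,0,1],[0,0,0,0,0,0,1],[0,0,0,0,0,0,1],[0,0,0,0,0,0,1],[0,0,0,0,0,0,1]]'
python3 -c "
from h import *
grab('scene','scene5');grab('side','side5')
a=cv2.resize(cv2.imread('pics/scene5.png')[150:290,270:410],None,fx=4,fy=4)
b=cv2.resize(cv2.imread('pics/side5.png')[150:290,260:320],None,fx=4,fy=4)
cv2.imwrite('pics/c6.png',np.hstack([a,b]))"
```

```text
t: 12.8
eef_pos: [0.5954, 0.0899, 0.1739]
tool_rot: [1.172, 2.474, -0.263]
ft_force: [-1.5, 0.2, 2.3]
grip_width: 0.01
t: 14.05
eef_pos: [0.5199, 0.1811, 0.2226]
tool_rot: [1.169, 2.478, -0.267]
ft_force: [-0.1, -0.2, -0.8]
grip_width: 0.0102
t: 15.3
eef_pos: [0.5221, 0.1798, 0.314]
tool_rot: [1.172, 2.474, -0.263]
ft_force: [-0.1, 0.2, 0.3]
grip_width: 0.0098
```

View pics/c6.png

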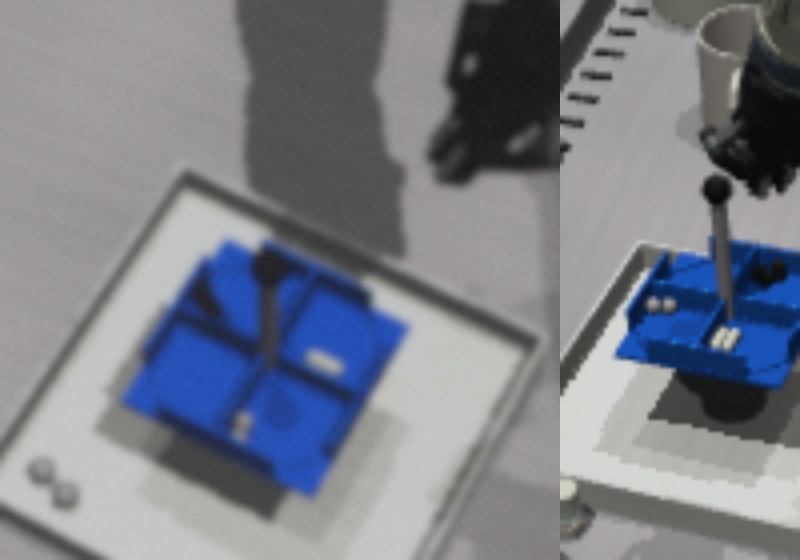

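The tray is level again, with the beads, bars and both stoppers still in it. Both balls are in the pan at crop (41,470) and (66,493), and the gripper is clear.

```bash
python3 -c "
from h import *
print(ctrl.sign_off())"
```

```text
the job is handed in; nothing more can be done
None
```

I tipped both large balls into the catch pan and handed the job in at about 15.4 s of the 38 s allowed; no verdict was reported.

- **Push:** I pushed the handle along the diagonal to the balls' corner, at about -51° in the world frame. Both balls rolled out before the tray reached its stop.
- **Stop:** I carried on in small steps until the force rose from about 8 N to 17 N and the arm began to lag. I held it there for about 0.75 s, with both balls already in the pan. I took that rise as the stop, since the contact force between tray and pan can't be measured directly.
- **Return:** I eased back slowly so the tray followed the fingers, then moved the gripper clear.
- **Last check:** The final pictures show the following:
  - Both balls are in the pan, at about (0.69, -0.035) and (0.70, -0.010).
  - The beads, stirring bars and stoppers are all still in the tray.
  - The tray is level by eye; I did not measure its angle.
  - The force on the tool reads about zero.
- **Not checked:** I did not measure the things around the pan again at the end. No unexpected contact showed in the force readings, and no check failed or disagreed.

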